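# Shim the rocking thickness gauge

## Robot

A 7-joint arm with a two-finger parallel gripper is mounted at the origin on the work surface; the furniture and walls round the work are solid. World frame = base frame: x ahead of the robot, y to its left, z up, the work surface at z = 0. Lengths are in m, angles in rad, forces in N, time in s.
With the tool pointing down it reaches from about 0.425 to 0.875 m from the base axis. Payload 9.9 kg.
Tool frame: the origin (TCP) lies at the very end of the fingers, on their centre line; the grasp point (between the pads) lies 19 mm behind it (ctrl.grasp_offset is the distance from the TCP to the grasp point, in m); z points along the fingers, y is the line along which they close (so a half turn about z gives the same grasp; the last joint's range is limited). The gripper opens to 85 mm and grips with 20 to 120 N. Pads are 22 mm wide; open, the fingers measure 114 mm over their backs; the gripper's body (76 mm by 85 mm) begins 54 mm behind the grasp point. The pads swing forward as they close: fully open they stand 13 mm farther back than shut.
Start: joints at [-1.242, 0.576, 0.025, 1.437, -0.015, 1.129, -0.057], TCP at [0.271, 0.618, 0.231] pointing down, gripper open.
Joint ranges: [-2.76, 2.76], [-0.34, 2.15], [-1.52, 1.57], [0.19, 2.46], [-1.09, 4.23], [0.17, 1.99], [-2.82, 2.82]. Speed limits (rad/s): [2.22, 2.22, 3.01, 3.01, 3.14, 3.14, 3.14].

## Interface

Orientations are given as a unit quaternion [x, y, z, w].
In Python, from station import ctrl gives the robot as it stands.
- The arm moves only by the shell command python3 -m creep 'ROWS' [OPENING] [FORCE]. ROWS is a JSON object of lists of equal length, an entry for each row: "slide": the shift along the tool's x, y, z as a fraction of full scale, a list of three; "dr": the turn, a rotation vector about the tool's x, y, z as a fraction of full scale, a list of three. A call has 1 to 12 rows; each row is the pose to reach, as a shift and turn from the pose commanded when the call began, along the tool's axes at that moment; what a row does not reach only later rows make up. Full scale, the value 1, is 800 mm for a shift and 90 degrees for a turn. A row lasts 1/10 s, in which the tool goes at most 50 mm and 8.59 degrees, less where a joint would pass 70% of its speed; a pose out of reach is approached as far as the arm can. A call with a number of a shift or a turn outside -1 to 1 is refused whole. A call with a gripper value outside its range is refused whole. OPENING is the closure, from -1 (fully open) to 1 (shut), so that 0 is half open, set as the call begins (- or left out, the last holds). The fingers move at their own pace and stop on an object; FORCE is the grip in N (left out, the last holds). Time passes only in rows, so rows that repeat a pose let the fingers close. It gives the time, the measured TCP pose, the force, the opening and the grip force at its end, in the units of the state.
- ctrl.state(): the state, without advancing time (a new reading comes with each control period).
- ctrl.get_image(name): name is "side" or "top" or "wrist"; returns a dict with "color" (384x512x3 uint8, blue, green, red), "depth" (384x512 float32, m along the optical axis (not along the pixel's ray), 0 where there is no reading), "K" (3x3 intrinsics, pixels), "extrinsics" (4x4, takes a point from world to camera coordinates). Camera axes: x right, y down, z forward; pixel columns grow to the right and rows downward; lengths in m; the calibration is good to about 2 mm. A picture is of the moment at which its call begins.
- ctrl.sign_off(): hands the job in; it is judged then, once.
The state is a dict: "time_s": time; "joints": joint angles; "qd": joint speeds; "effort": joint torques, N m; "tool_pos": TCP position; "tool_rot": TCP orientation; "ft_force": force on the tool from outside, world axes, zero at the start; "wrist_torque": the same for the moment, N m; "width": finger opening in m; "finger_force": force on a finger pad.
Only numpy, scipy, OpenCV 4.12 (cv2) and the standard library are available. Lean on these libraries where they do the work, as an engineer would, in place of code of your own. Each camera call takes 0.05 s, during which the arm holds its last target. There are 200 camera calls.

## Task

The bench thickness gauge rocks because the screw foot at its front left corner hangs clear of the table. Push the wooden wedge along the table, thin end first, under that foot until it is snug and the gauge stands level without rocking; do not pick the wedge up, and do not shove the gauge or the things around it out of place. Then press down with a fingertip on top of the base's corner above that foot to prove that it no longer gives, and finish while still pressing there.

Things in the scene. Friction and masses are not known exactly. Their poses are not given: they have to be found in the camera images.
- wedge: Tapered hardwood wedge (shim), loose, flat on the table, 90 mm long, 44 mm wide, about 50 g. Origin: centre of its underside; x points to the thin end, y across, z up. Thin end (x = +45 mm) 2 mm thick, back (x = -45 mm) 13.25 mm; the plane top rises evenly between them (1 in 8). It starts some 60 to 85 mm (centre) in front of the foot, thin end towards it, up to 14 mm to a side and turned up to 0.2 rad.
- wedge_back (a point): Centre of the wedge's flat square back face, 44 mm wide and 13.25 mm high, 6 mm above the table: push here, in the wedge's x direction. Sliding it over the table takes under 1 N. Once it bears on the foot the push climbs, to 5 N within some 4 to 12 mm: snug. Pushed farther it climbs to 10 N or more and the gauge is shoved along.
- gauge: Bench gauge for paper thickness, loose, about 1.6 kg: grey cast base 172 x 144 mm, top 40 mm and underside 20 mm above the table, on four screw feet with domed rubber pads at x = -70/+70, y = -56/+56 mm. Origin: between the feet at table height; x from its front (dial face) to its back, y to its left, z up. Level on three feet; about 1 N down on the front left corner tips it on to the short foot.
- dial (a point): Centre of the gauge's dial face, 60 mm in diameter, facing the gauge's front; 118 mm above the table at gauge x = -11 mm. Behind it stand the arm and a column at gauge x = +54 mm, up to 182 mm high; below it a steel anvil; to its right a small lever. Keep clear of them.
- corner (a point): Point on the flat top of the base, 40 mm above the table, straight above the short foot (gauge x = -70, y = +56 mm), 16 mm inside the base's front and left edges: press straight down here. Once shimmed it is firm: the corner gives less than 1 mm.
- foot_sole (a point): Lowest point of the short foot at the gauge's front left corner; its pad is a rubber dome of 12 mm radius, 21 mm wide. Its height above the table, 4.5 to 8 mm at the start, is the gap to fill: the foot touches the wedge when the wedge's top straight below it is as high as the gap. It sits firmly in the base (its thread is seized).
- thread_spool: Wooden thread spool, 47 mm diameter, 60 mm high, standing to the right of the gauge; leave it alone. Origin: centre of its underside.
- binder_clip: Black spring binder clip, 40 x 41 x 47 mm, standing in front of the gauge to the right of the wedge; leave it alone. Origin: centre of its underside.
- paperback: Finished paperback, 193 x 138 x 22 mm, lying to the left of the wedge and the gauge; leave it alone. Origin: centre of its underside.
Not all that is in view belongs to the job. Of the things that look like the wedge, take the one that is farthest to the robot's left at the start.

How it is judged:
At the end, for the whole second after the job is handed in: A finger presses on the base's corner (within 40 mm of it, more than 4 N), the wedge, flat on the table, carries the foot (more than 3 N), the gauge is level within 0.6 degrees (0.0105 rad), at rest and within 20 mm of where it stood (contact force between the fingers and gauge above 4 N and contact force between wedge and gauge above 3 N and horizontal distance between the grasp point and corner below 0.04 m and height (world z) of the grasp point above 0.042 m and angle between gauge's own z axis and vertical below 0.0105 rad and angle between wedge's own z axis and vertical below 0.03 rad and distance of gauge from where it was at the start of the episode below 0.02 m and linear speed of each of gauge, wedge below 0.01 m/s); the arm keeps its last pose, push and grip.
It fails at once if the wedge is picked up off the table (more than 8 mm) (height (world z) of wedge above 0.008 m).
It fails at once if the gauge is lifted (more than 10 mm) (height (world z) of gauge above 0.01 m).
It fails at once if the gauge is shoved more than 25 mm (distance of gauge from where it was at the start of the episode above 0.025 m).
It fails at once if the spool, the clip or the paperback is moved more than 30 mm (distance of any of thread_spool, binder_clip, paperback from where it was at the start of the episode above 0.03 m).
It also fails if it takes over 45 s, if anything falls off the work surface, if the arm or the gripper's body presses on something with over 40 N, if the wrist force passes 120 N, or if a joint passes its speed limit or range.

## Working session

There is one attempt and no reset: what is moved stays moved. The work goes in short steps, Python scripts to look and compute and a shell command to move; the robot and the scene stay as the last step left them, time stands still between calls to the robot, and variables do not carry over. Pictures are saved under pics/ and viewed, at most 10 in all, crops included, and the job is handed in when it is done.

```bash
mkdir -p pics; ls; cat > h.py <<'E'
import numpy as np, cv2
from station import ctrl
from scipy.spatial.transform import Rotation as R
def pts(im):
    d=im["depth"];K=im["K"];v,u=np.mgrid[:d.shape[0],:d.shape[1]]
    c=np.stack([(u-K[0,2])/K[0,0]*d,(v-K[1,2])/K[1,1]*d,d],-1)
    E=im["extrinsics"];return (c-E[:3,3])@E[:3,:3]
def ray(im,u,v,z):
    E=im["extrinsics"];o=-E[:3,:3].T@E[:3,3];d=E[:3,:3].T@np.linalg.inv(im["K"])@[u,v,1.]
    return o+d*(z-o[2])/d[2]
E
python3 - <<'E'
from h import *
import pickle
D={n:ctrl.get_image(n) for n in("top","side")}
pickle.dump(D,open("d0.pkl","wb"))
for n in D: cv2.imwrite(f"pics/{n}0.png",D[n]["color"]); print(n,D[n]["extrinsics"].round(3).tolist(),D[n]["K"].round(1).tolist())
s=ctrl.state();print(s); print(R.from_quat(s["tool_rot"]).as_matrix().round(3),ctrl.grasp_offset)
E
```

```text
pics
top [[0.011, -1.0, 0.02, -0.047], [-0.99, -0.013, -0.142, 0.421], [0.142, -0.018, -0.99, 1.403], [0.0, 0.0, 0.0, 1.0]] [[477.5, 0.0, 257.2], [0.0, 477.5, 191.6], [0.0, 0.0, 1.0]]
side [[0.992, -0.13, 0.0, -0.44], [-0.075, -0.577, -0.813, 0.1], [0.106, 0.806, -0.582, 1.325], [0.0, 0.0, 0.0, 1.0]] [[496.3, 0.0, 256.8], [0.0, 496.3, 190.5], [0.0, 0.0, 1.0]]
{'time_s': 0.1, 'joints': array([-1.24178466,  0.57645118,  0.02485246,  1.43779756, -0.01496625,
        1.1290305 , -0.05647471]), 'qd': array([ 0.00024492, -0.00216321, -0.00030655, -0.00196473, -0.0011358 ,
        0.00050072, -0.00039135]), 'effort': array([ 7.06200924e-03, -7.67310905e+01,  2.25783415e+00, -2.86606818e+01,
        1.58213679e-02,  8.72357487e-03, -3.46508614e-05]), 'tool_pos': array([0.27064513, 0.6179261 , 0.23053625]), 'tool_rot': array([ 2.04909860e-01,  9.78780560e-01, -7.44410844e-04, -9.97040669e-05]), 'ft_force': array([-0.69994874, -0.05379471,  0.45339704]), 'wrist_torque': array([-0.02934014, -0.02710448,  0.02010061]), 'finger_force': 0.0, 'width': 0.08544663943240897}
[[-0.916  0.401 -0.001]
 [ 0.401  0.916 -0.001]
 [-0.    -0.001 -1.   ]] 0.0187
```

View pics/top0.png

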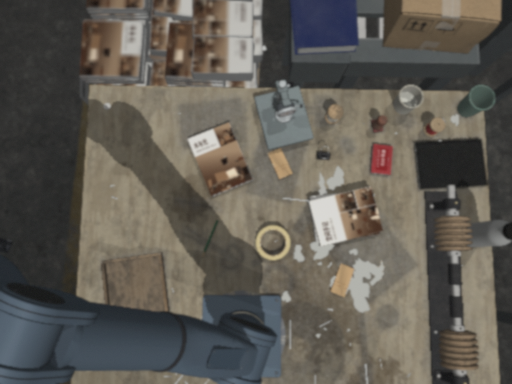

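View pics/side0.png

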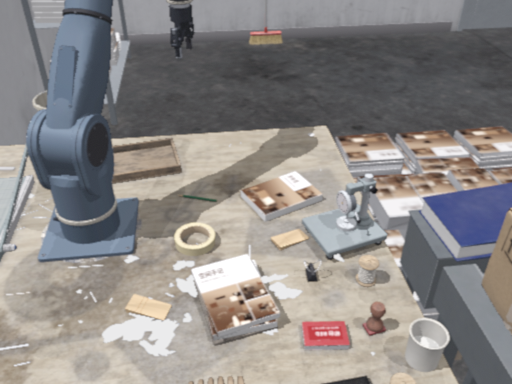

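The top view shows the wedge at (279,163), with its lookalike at (342,280). The gauge is at (284,117), the paperback at (219,158), the clip at (323,154) and the spool at (334,112). Next I'll measure the wedge and the gauge base.

```bash
python3 - <<'E'
from h import *
import pickle
D=pickle.load(open("d0.pkl","rb"))
for n,(x0,y0,x1,y1) in {"top":(240,75,350,190),"side":(260,170,400,290)}.items():
    im=D[n];P=pts(im)
    c=im["color"];hsv=cv2.cvtColor(c,cv2.COLOR_BGR2HSV)
    box=np.zeros(c.shape[:2],bool);box[y0:y1,x0:x1]=1
    seed={"top":(279,163),"side":(290,239)}[n]
    print(n,"seed hsv",hsv[seed[1],seed[0]],"table",P[seed[1]+14,seed[0]+12] if 0 else "")
    m=((hsv[...,0]>8)&(hsv[...,0]<24)&(hsv[...,1]>95)&(hsv[...,2]>120)&box).astype(np.uint8)
    k,l,st,ce=cv2.connectedComponentsWithStats(m)
    i=l[seed[1],seed[0]];w=(l==i).astype(np.uint8);print("wedge px",w.sum(),st[i],ce[i])
    uv=np.argwhere(w)[:,::-1]
    q=np.array([ray(im,u,v,.0075)[:2] for u,v in uv]);r=cv2.minAreaRect((q*1000).astype(np.float32));print("wedge rect mm",r, cv2.boxPoints(r).round(1).tolist())
    mm=(w>0);print("depth z",np.percentile(P[mm][:,2],[5,50,95]).round(4))
    # base top: depth points z ~0.04
    b=box&(abs(P[...,2]-.04)<.006);k,l,st,ce=cv2.connectedComponentsWithStats(b.astype(np.uint8))
    i=1+st[1:,4].argmax();bm=l==i;q=P[bm];print("base",bm.sum(),st[i],"z",np.median(q[:,2]))
    r=cv2.minAreaRect((q[:,:2]*1000).astype(np.float32));print(r,cv2.boxPoints(r).round(1).tolist())
    o=c[y0:y1,x0:x1].copy();o[bm[y0:y1,x0:x1]]=o[bm[y0:y1,x0:x1]]//2+np.array([0,100,0],np.uint8);
    big=cv2.resize(np.hstack([c[y0:y1,x0:x1],o]),None,fx=2.8,fy=2.8,interpolation=cv2.INTER_CUBIC);cv2.imwrite(f"pics/{n}c.png",big)
a=cv2.imread("pics/topc.png");b=cv2.imread("pics/sidec.png");W=max(a.shape[1],b.shape[1]);f=lambda x:cv2.copyMakeBorder(x,0,0,0,W-x.shape[1],cv2.BORDER_CONSTANT)
z=np.vstack([f(a),f(b)]);z=cv2.resize(z,None,fx=600/z.shape[0]*.99,fy=600/z.shape[0]*.99);print(z.shape);cv2.imwrite("pics/c1.png",z)
E
```

```text
top seed hsv [ 17  95 169] table 
wedge px 196536 [     0      0    512    384 196536] [255.49070908 191.50940795]
wedge rect mm ((453.3480529785156, -52.98870849609375), (1195.8033447265625, 1653.751708984375), 1.2587344646453857) [[-162.60000610351562, 760.5999755859375], [-126.19999694824219, -892.7999877929688], [1069.300048828125, -866.5], [1032.9000244140625, 786.7999877929688]]
depth z [-0.7125  0.0011  0.6992]
base 1890 [ 255   86   59   64 1890] z 0.04010097036207787
((652.5411987304688, -120.36324310302734), (173.83489990234375, 144.6085205078125), 15.176499366760254) [[549.7000122070312, -73.30000305175781], [587.5999755859375, -212.89999389648438], [755.4000244140625, -167.39999389648438], [717.5, -27.799999237060547]]
side seed hsv [ 17  62 234] table 
wedge px 196531 [     0      0    512    384 196531] [255.48229541 191.49750421]
wedge rect mm ((544.9107666015625, 814.6619262695312), (2690.83251953125, 3221.73974609375), 82.64429473876953) [[-1225.0, -313.3999938964844], [1970.300048828125, -725.9000244140625], [2314.800048828125, 1942.800048828125], [-880.5, 2355.199951171875]]
depth z [-7.141e-01  5.000e-04  8.527e-01]
base 1892 [ 302  208   85   46 1892] z 0.03821991543706926
((650.9791259765625, -123.62516021728516), (173.7920379638672, 147.29481506347656), 15.013975143432617) [[548.0, -75.0], [586.0999755859375, -217.3000030517578], [754.0, -172.1999969482422], [715.7999877929688, -30.0]]
(594, 708, 3)
```

View pics/c1.png

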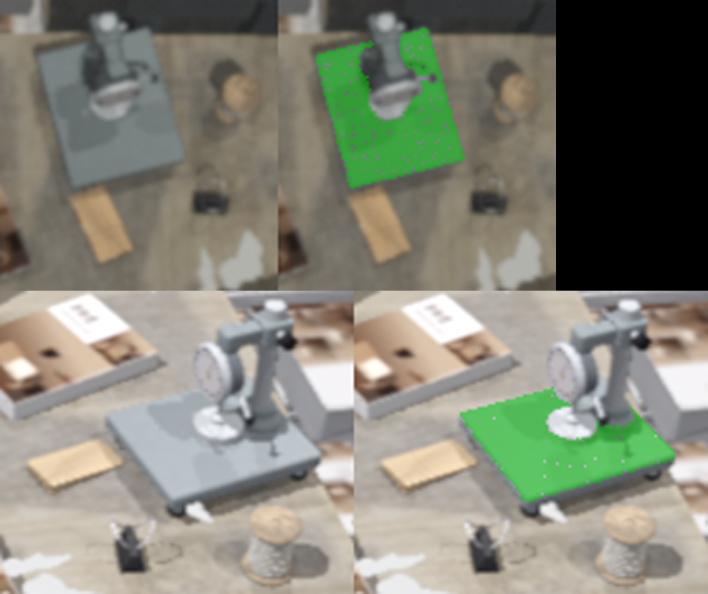

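The crops show the base segmented cleanly, with both views agreeing to within 3 mm and a yaw of about 15°. The wedge lies under the base's front-left corner at crop (100,222), thin end up and to the left. It needs a better colour mask.

```bash
python3 - <<'E'
from h import *
import pickle
D=pickle.load(open("d0.pkl","rb"))
yaw=np.deg2rad(15.1);X=np.array([np.cos(yaw),np.sin(yaw)]);Y=np.array([-X[1],X[0]])
C=np.array([.652,-.1215]);F=C-.07*X+.056*Y;print("foot",F)
for n,(x0,y0,x1,y1),sd in(("top",(262,144,300,184),(279,163)),("side",(264,222,312,254),(290,239))):
    im=D[n];c=im["color"];lab=cv2.cvtColor(cv2.GaussianBlur(c,(3,3),0),cv2.COLOR_BGR2LAB)[...,2][y0:y1,x0:x1]
    t,m=cv2.threshold(lab,0,1,cv2.THRESH_OTSU);k,l,st,ce=cv2.connectedComponentsWithStats(m)
    w=l==l[sd[1]-y0,sd[0]-x0];print(n,t,w.sum())
    con=max(cv2.findContours(w.astype(np.uint8),0,1)[0],key=len)
    q=np.array([ray(im,p[0][0]+x0,p[0][1]+y0,.0075)[:2]*1000 for p in con],np.float32)
    r=cv2.minAreaRect(q);b=cv2.boxPoints(r);print(r,b.round(1).tolist())
    e=b[[1,2]].mean(0)-b[[0,3]].mean(0);e2=b[[0,1]].mean(0)-b[[2,3]].mean(0);e=e if abs(np.linalg.norm(e)-90)<abs(np.linalg.norm(e2)-90) else e2
    e*=np.sign(e[0]);a=np.arctan2(e[1],e[0]);e/=np.linalg.norm(e);c0=np.array(r[0]);print("yaw rel gauge",np.degrees(a)-15.1,"deg; abs",np.degrees(a),"back",c0-45*e,"to foot in gauge frame",(F*1000-c0)@X,(F*1000-c0)@Y)
P=pts(D["top"]);u,v=np.array([[a,b] for b in range(144,184) for a in range(262,300)]).T
g=lambda p:P[p[1],p[0]].round(4);print(g((275,152)),g((279,163)),g((284,172)),g((300,165)))
E
```

```text
foot [ 0.56982866 -0.08566885]
top 141.0 431
((514.1426391601562, -111.29928588867188), (89.16598510742188, 47.497314453125), 24.174598693847656) [[463.70001220703125, -107.9000015258789], [483.20001220703125, -151.1999969482422], [564.5, -114.69999694824219], [545.0999755859375, -71.4000015258789]]
yaw rel gauge 9.074593 deg; abs 24.174593 back [ 473.08905792 -129.72762108] to foot in gauge frame 60.4401768387349 10.239025661733436
side 138.0 461
((511.21746826171875, -116.01826477050781), (90.18846893310547, 54.994083404541016), 22.44222640991211) [[459.0, -107.80000305175781], [480.0, -158.60000610351562], [563.4000244140625, -124.19999694824219], [542.4000244140625, -73.4000015258789]]
yaw rel gauge 7.342226 deg; abs 22.442226 back [ 469.62554932 -133.19709015] to foot in gauge frame 64.4936645567284 14.03305041024985
[ 0.5497 -0.0965  0.0047] [ 0.5147 -0.1089  0.0072] [ 0.4876 -0.1247  0.0029] [ 0.5096 -0.1738  0.0063]
```

Wedge centre ≈ (0.513, -0.113), yaw ≈ 24°, long axis pointing at the foot at (0.570, -0.086) within about 2 mm. The foot is 63 mm from the wedge centre, inside the stated 60–85 mm. I'll close the fingers and travel with a half turn of the tool.

```bash
cat >> h.py <<'E'
def togo(p,yaw=None):
    s=ctrl.state();M=R.from_quat(s["tool_rot"]).as_matrix();d=(np.array(p)-s["tool_pos"])@M
    y=np.degrees(np.arctan2(M[1,0],M[0,0]))
    print("t",round(s["time_s"],2),"pos",s["tool_pos"].round(4),"yaw",y.round(2),"F",s["ft_force"].round(2),"slide",(d/.8).round(4), "" if yaw is None else f"drz {-(((yaw-y+180)%360)-180)/90:.4f}", "tilt",np.degrees(np.arccos(-M[2,2])).round(2))
E
python3 -m creep '{"slide":[[-0.366,-0.342,0.038],[-0.366,-0.342,0.038],[-0.366,-0.342,0.038],[-0.366,-0.342,0.038],[-0.366,-0.342,0.038],[-0.366,-0.342,0.038],[-0.366,-0.342,0.038],[-0.366,-0.342,0.038],[-0.366,-0.342,0.038],[-0.366,-0.342,0.038],[-0.366,-0.342,0.038]],"dr":[[0,0,0.733],[0,0,0.733],[0,0,0.733],[0,0,0.733],[0,0,0.733],[0,0,0.733],[0,0,0.733],[0,0,0.733],[0,0,0.733],[0,0,0.733],[0,0,0.733]]}' 1 20
python3 -c "
from h import *
togo([.449,-.142,.12],24.5)"
```

```text
time_s: 1.2
tool_pos: [0.4288, 0.2514, 0.2008]
tool_rot: [0.704, 0.71, -0.0, -0.0]
ft_force: [-0.3, 0.7, -0.8]
width: -0.0002
finger_force: 0.0
t 1.2 pos [0.4288 0.2514 0.2008] yaw 90.5 F [-0.34  0.74 -0.81] slide [-0.492   0.021   0.1007] drz 0.7334 tilt 0.04
```

```bash
python3 -m creep '{"slide":[[-0.492,0.021,0.1],[-0.492,0.021,0.1],[-0.492,0.021,0.1],[-0.492,0.021,0.1],[-0.492,0.021,0.1],[-0.492,0.021,0.1],[-0.492,0.021,0.1],[-0.492,0.021,0.1],[-0.492,0.021,0.1],[-0.492,0.021,0.1],[-0.492,0.021,0.1],[-0.492,0.021,0.1]],"dr":[[0,0,0.7334],[0,0,0.7334],[0,0,0.7334],[0,0,0.7334],[0,0,0.7334],[0,0,0.7334],[0,0,0.7334],[0,0,0.7334],[0,0,0.7334],[0,0,0.7334],[0,0,0.7334],[0,0,0.7334]]}'
python3 - <<'E'
from h import *
togo([.449,-.142,.005],24.5)
im=ctrl.get_image("wrist");cv2.imwrite("pics/w1.png",im["color"])
t=ctrl.get_image("top");s=ctrl.get_image("side");f=lambda i,a,b,c,d:cv2.resize(i["color"][b:d,a:c],(400,300),interpolation=cv2.INTER_CUBIC)
cv2.imwrite("pics/m1.png",np.vstack([np.hstack([f(t,240,95,340,170+0),f(s,240,180,380,285)]),np.hstack([cv2.resize(im["color"],(400,300)),np.zeros((300,400,3),np.uint8)])]))
E
```

```text
time_s: 2.4
tool_pos: [0.4492, -0.141, 0.121]
tool_rot: [0.977, 0.213, 0.0, -0.0]
ft_force: [-1.4, 0.1, -0.6]
width: -0.0002
finger_force: 0.0
t 2.4 pos [ 0.4492 -0.141   0.121 ] yaw 24.62 F [-1.43  0.07 -0.57] slide [-0.0007  0.0011  0.1449] drz 0.0013 tilt 0.05
```

View pics/m1.png

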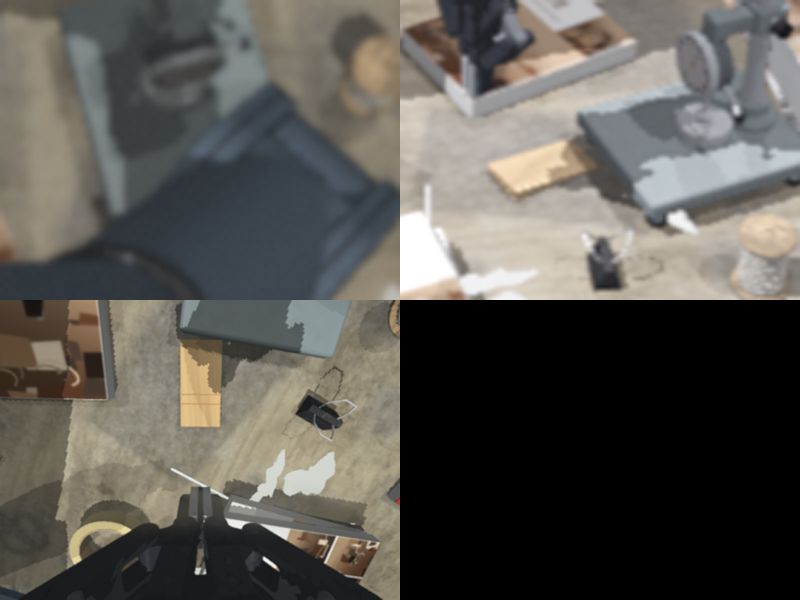

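The wrist view shows the wedge squarely aligned with the tool, centred at column 201 with its back edge at row 427. A thin white stick near the second book, at (175–230, 470–500), lies close to the fingers. I'll measure both.

```bash
python3 - <<'E'
from h import *
im=ctrl.get_image("wrist");P=pts(im);c=im["color"];s=1.28
g=lambda u,v:P[int(v*s),int(u*s)].round(3)
print("table",g(150,420),"wedge",g(201,350),g(201,400))
for n,u,v,z in(("backL",180,126,.013),("backR",221,126,.013),("frontL",180,38,.0025),("frontR",221,38,.0025)):
    print(n,ray(im,u*s,(v)*s,z).round(4))
hsv=cv2.cvtColor(c,cv2.COLOR_BGR2HSV)
m=np.zeros(c.shape[:2],bool);m[int(160*s):int(203*s),int(165*s):int(228*s)]=1
m&=(hsv[...,2]>190)&(hsv[...,1]<40);q=P[m];print(m.sum(),q[::max(1,len(q)//12)].round(3).tolist())
E=im["extrinsics"];p=E[:3,:3]@np.array([.449,-.142,.005])+E[:3,3];p=im["K"]@p;print("goal px(400 scale)",p[:2]/p[2]/s)
lab=cv2.cvtColor(c,cv2.COLOR_BGR2LAB)[...,2];t,w=cv2.threshold(lab[40:175,220:300],0,1,cv2.THRESH_OTSU)
k,l,st,ce=cv2.connectedComponentsWithStats(w);i=1+st[1:,4].argmax();print(t,st[i]+[220,40,0,0,0])
con=np.argwhere(l==i)[:,::-1]+[220,40];q=np.array([ray(im,u,v,.0075)[:2]*1000 for u,v in con],np.float32);print(cv2.minAreaRect(q))
E
```

```text
Traceback (most recent call last):
IndexError: index 537 is out of bounds for axis 0 with size 384
```

```bash
python3 - <<'E'
from h import *
im=ctrl.get_image("wrist");P=pts(im);c=im["color"];s=1.28
g=lambda u,v:P[int(v*s),int(u*s)].round(3)
print("table",g(150,120),"wedge",g(201,50),g(201,100))
for n,u,v,z in(("backL",180,126,.013),("backR",221,126,.013),("frontL",180,38,.0025),("frontR",221,38,.0025)):
    print(n,ray(im,u*s,(v)*s,z).round(4))
hsv=cv2.cvtColor(c,cv2.COLOR_BGR2HSV)
m=np.zeros(c.shape[:2],bool);m[int(160*s):int(203*s),int(165*s):int(228*s)]=1
m&=(hsv[...,2]>190)&(hsv[...,1]<40);q=P[m];print(m.sum(),q[::max(1,len(q)//12)].round(3).tolist())
E=im["extrinsics"];p=E[:3,:3]@np.array([.449,-.142,.005])+E[:3,3];p=im["K"]@p;print("goal px(400 scale)",p[:2]/p[2]/s)
lab=cv2.cvtColor(c,cv2.COLOR_BGR2LAB)[...,2];t,w=cv2.threshold(lab[40:175,220:300],0,1,cv2.THRESH_OTSU)
k,l,st,ce=cv2.connectedComponentsWithStats(w);i=1+st[1:,4].argmax();print(t,st[i]+[220,40,0,0,0])
con=np.argwhere(l==i)[:,::-1]+[220,40];q=np.array([ray(im,u,v,.0075)[:2]*1000 for u,v in con],np.float32);print(cv2.minAreaRect(q))
E
```

```text
table [ 0.454 -0.075 -0.   ] wedge [ 0.547 -0.099  0.002] [ 0.5  -0.12  0.01]
backL [ 0.465  -0.1102  0.013 ]
backR [ 0.484  -0.1521  0.013 ]
frontL [ 0.5482 -0.0743  0.0025]
frontR [ 0.5657 -0.1131  0.0025]
221 [[0.407, -0.12, 0.0], [0.407, -0.126, 0.001], [0.406, -0.132, 0.0], [0.404, -0.136, 0.001], [0.406, -0.146, 0.0], [0.406, -0.152, 0.002], [0.403, -0.155, 0.001], [0.404, -0.164, -0.0], [0.402, -0.168, -0.0], [0.402, -0.181, 0.001], [0.402, -0.188, 0.001], [0.401, -0.194, 0.001], [0.4, -0.201, 0.002]]
goal px(400 scale) [199.93551972 147.27703922]
146.0 [ 229   54   53  108 5143]
((512.6002807617188, -112.59745788574219), (87.03430938720703, 44.70834732055664), 23.961109161376953)
```

The "stick" is a flat paint mark at z = 0, so it's no obstacle. The wedge is confirmed: centre (0.5126, -0.1126), yaw 24.0°, back face at (0.4745, -0.131), 44 mm wide. I'll descend behind it.

```bash
python3 -m creep '{"slide":[[0,0,0.05],[0,0,0.1],[0,0,0.13],[0,0,0.1425],[0,0,0.1425],[0,0,0.1425],[0,0,0.1425]],"dr":[[0,0,0],[0,0,0],[0,0,0],[0,0,0],[0,0,0],[0,0,0],[0,0,0]]}'
python3 -c "
from h import *
togo([.5,-.119,.006],24.5)"
```

```text
time_s: 3.35
tool_pos: [0.4494, -0.1434, 0.0081]
tool_rot: [0.977, 0.211, 0.001, 0.0]
ft_force: [0.0, 0.6, 0.0]
width: -0.0
finger_force: 0.0
t 3.35 pos [ 0.4494 -0.1434  0.0081] yaw 24.38 F [0.02 0.63 0.  ] slide [ 0.0702 -0.0017  0.0027] drz -0.0013 tilt 0.12
```

```bash
python3 -m creep '{"slide":[[0.006,-0.001,0.0027],[0.012,-0.001,0.0027],[0.018,-0.001,0.0027],[0.024,-0.001,0.0027],[0.03,-0.001,0.0027],[0.036,-0.001,0.0027],[0.042,-0.001,0.0027],[0.048,-0.001,0.0027],[0.054,-0.001,0.0027],[0.057,-0.001,0.0027],[0.057,-0.001,0.0027]],"dr":[[0,0,0],[0,0,0],[0,0,0],[0,0,0],[0,0,0],[0,0,0],[0,0,0],[0,0,0],[0,0,0],[0,0,0],[0,0,0]]}'
python3 -c "
from h import *
togo([.5,-.119,.006],24.5)
im=ctrl.get_image('wrist');s=ctrl.get_image('side')
cv2.imwrite('pics/p1.png',np.hstack([cv2.resize(im['color'],(400,300)),cv2.resize(s['color'][180:285,240:380],(400,300))]))"
```

```text
time_s: 4.45
tool_pos: [0.4903, -0.1235, 0.0047]
tool_rot: [0.977, 0.211, 0.0, 0.0]
ft_force: [-0.2, 0.5, -0.6]
width: -0.0002
finger_force: 0.0
t 4.45 pos [ 0.4903 -0.1235  0.0047] yaw 24.4 F [-0.18  0.46 -0.57] slide [ 0.0134 -0.0001 -0.0016] drz -0.0011 tilt 0.01
```

View pics/p1.png

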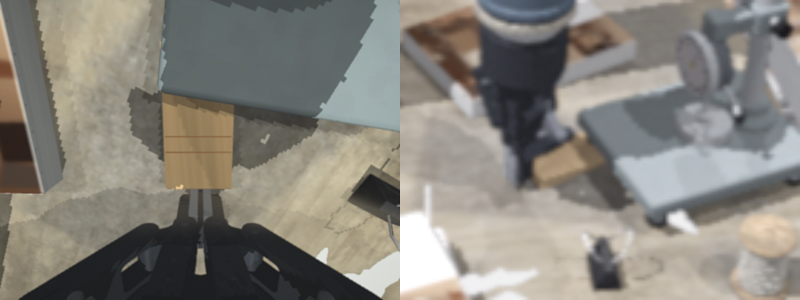

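The wedge is straight ahead of the fingers (centre column 198, back at row 188) and has moved about 29 mm. The foot lies 1.5 mm off its axis. I'll now creep forward in small steps while watching the force.

```bash
cat > st.py <<'E'
from h import *
s=ctrl.state();X=np.array([.911,.413]);print("t",s["time_s"].__round__(2),"along",(s["tool_pos"][:2]@X).round(4),"push",-(s["ft_force"][:2]@X).round(2),"lat",(s["ft_force"][:2]@[-.413,.911]).round(2),"Fz",s["ft_force"][2].round(2))
E
Z='"dr":[[0,0,0],[0,0,0],[0,0,0],[0,0,0],[0,0,0]]'
python3 st.py
python3 -m creep '{"slide":[[0.002,0,0],[0.004,0,0],[0.006,0,0],[0.0075,0,0],[0.0075,0,0]],"dr":[[0,0,0],[0,0,0],[0,0,0],[0,0,0],[0,0,0]]}' >/dev/null; python3 st.py
python3 -m creep '{"slide":[[0.001,0,0],[0.002,0,0],[0.003,0,0],[0.004,0,0],[0.004,0,0]],"dr":[[0,0,0],[0,0,0],[0,0,0],[0,0,0],[0,0,0]]}' >/dev/null; python3 st.py
python3 -m creep '{"slide":[[0.001,0,0],[0.002,0,0],[0.003,0,0],[0.004,0,0],[0.004,0,0]],"dr":[[0,0,0],[0,0,0],[0,0,0],[0,0,0],[0,0,0]]}' >/dev/null; python3 st.py
```

```text
t 4.55 along 0.3951 push 0.35 lat -0.68 Fz -0.12
t 5.05 along 0.4014 push 0.15 lat -1.51 Fz -0.48
t 5.55 along 0.4046 push -0.68 lat 0.2 Fz -0.07
t 6.05 along 0.4074 push 1.75 lat 0.72 Fz 0.58
```

```bash
cat > st.py <<'E'
from h import *
L=[]
for i in range(5):
    ctrl.get_image("top");s=ctrl.state();L.append(s["ft_force"])
f=np.mean(L,0)
X=np.array([.911,.413]);print("t",s["time_s"].__round__(2),"along",(s["tool_pos"][:2]@X).round(4),"push",-(f[:2]@X).round(2),"lat",(f[:2]@[-.413,.911]).round(2),"Fz",f[2].round(2),"sd",np.std(L,0).round(1))
E
python3 st.py
python3 -m creep '{"slide":[[0.001,0,0],[0.002,0,0],[0.003,0,0],[0.003,0,0]],"dr":[[0,0,0],[0,0,0],[0,0,0],[0,0,0]]}' >/dev/null; python3 st.py
python3 -m creep '{"slide":[[0.001,0,0],[0.002,0,0],[0.003,0,0],[0.003,0,0]],"dr":[[0,0,0],[0,0,0],[0,0,0],[0,0,0]]}' >/dev/null; python3 st.py
```

```text
t 6.3 along 0.4074 push 1.99 lat -0.24 Fz 0.7 sd [0.3 0.3 0.4]
t 6.95 along 0.4095 push 4.87 lat -0.13 Fz 2.67 sd [0.4 0.4 0.3]
t 7.6 along 0.4112 push 7.55 lat 0.01 Fz 3.82 sd [0.4 0.6 0.3]
```

Push force is 7.5 N, about 5 mm past first contact, so the wedge is snug. I'll back off, rise and check.

```bash
python3 -m creep '{"slide":[[-0.005,0,0],[-0.015,0,0],[-0.03,0,0],[-0.03,0,-0.04],[-0.03,0,-0.09],[-0.03,0,-0.14],[-0.03,0,-0.14],[-0.03,0,-0.14],[-0.03,0,-0.14]],"dr":[[0,0,0],[0,0,0],[0,0,0],[0,0,0],[0,0,0],[0,0,0],[0,0,0],[0,0,0],[0,0,0]]}' >/dev/null
python3 - <<'E'
from h import *
im=ctrl.get_image("wrist");s=ctrl.get_image("side");P=pts(im)
cv2.imwrite("pics/r1.png",np.hstack([cv2.resize(im["color"],(400,300)),cv2.resize(s["color"][180:285,240:380],(400,300))]))
P=pts(s);x0,y0,x1,y1=260,170,400,290
b=np.zeros(P.shape[:2],bool);b[y0:y1,x0:x1]=1;b&=abs(P[...,2]-.04)<.006
k,l,st,ce=cv2.connectedComponentsWithStats(b.astype(np.uint8));q=P[l==1+st[1:,4].argmax()]
print(cv2.minAreaRect((q[:,:2]*1000).astype(np.float32)),"was 651.0,-123.6 15.0")
A=np.c_[q[:,:2],np.ones(len(q))];print("slope",np.linalg.lstsq(A,q[:,2],rcond=None)[0][:2])
import pickle;P=pts(pickle.load(open("d0.pkl","rb"))["side"]);b=np.zeros(P.shape[:2],bool);b[y0:y1,x0:x1]=1;b&=abs(P[...,2]-.04)<.006
k,l,st,ce=cv2.connectedComponentsWithStats(b.astype(np.uint8));q=P[l==1+st[1:,4].argmax()];A=np.c_[q[:,:2],np.ones(len(q))];print("slope0",np.linalg.lstsq(A,q[:,2],rcond=None)[0][:2])
togo([.568,-.084,.08],15)
E
```

```text
((650.867919921875, -122.57589721679688), (173.96881103515625, 148.46633911132812), 15.861498832702637) was 651.0,-123.6 15.0
slope [0.0038388 0.0046956]
slope0 [0.00374866 0.00253756]
t 8.6 pos [ 0.4829 -0.1264  0.1158] yaw 24.36 F [ 0.38 -0.29  0.32] slide [ 0.1189 -0.0043  0.0445] drz 0.1040 tilt 0.1
```

View pics/r1.png

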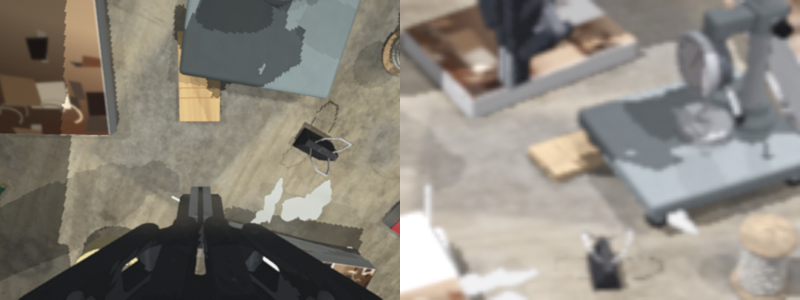

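The wedge is snug under the corner, with its back at wrist-view row 122. The gauge shifted about 1 mm and tilted about 0.002 rad, so it's still level. I'll move above the corner.

```bash
python3 -m creep '{"slide":[[0.03,-0.0045,0],[0.08,-0.0045,0],[0.119,-0.0045,0.01],[0.119,-0.0045,0.03],[0.119,-0.0045,0.044],[0.119,-0.0045,0.044],[0.119,-0.0045,0.044],[0.119,-0.0045,0.044]],"dr":[[0,0,0.05],[0,0,0.104],[0,0,0.104],[0,0,0.104],[0,0,0.104],[0,0,0.104],[0,0,0.104],[0,0,0.104]]}' >/dev/null
python3 - <<'E'
from h import *
togo([.568,-.084,.04],15)
im=ctrl.get_image("wrist");s=ctrl.get_image("side")
cv2.imwrite("pics/q1.png",np.hstack([cv2.resize(im["color"],(400,300)),cv2.resize(s["color"][180:285,240:380],(400,300))]))
E
```

```text
t 9.4 pos [ 0.5687 -0.0846  0.0821] yaw 14.95 F [ 0.56 -0.17  0.45] slide [-0.0006 -0.001   0.0526] drz -0.0006 tilt 0.03
```

View pics/q1.png

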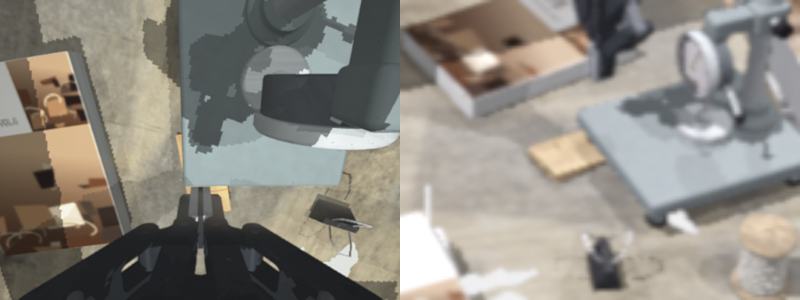

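Projected 42 mm down, the fingertip lands about 16 px inside the base's front and left edges (row ~170, column 200). That matches the press point and is clear of the dial. I'll press down gradually.

```bash
python3 -m creep '{"slide":[[0,-0.001,0.02],[0,-0.001,0.04],[0,-0.001,0.048],[0,-0.001,0.05],[0,-0.001,0.052],[0,-0.001,0.054],[0,-0.001,0.054],[0,-0.001,0.054]],"dr":[[0,0,0],[0,0,0],[0,0,0],[0,0,0],[0,0,0],[0,0,0],[0,0,0],[0,0,0]]}'
python3 st.py
python3 -m creep '{"slide":[[0,0,0.001],[0,0,0.002],[0,0,0.003],[0,0,0.003]],"dr":[[0,0,0],[0,0,0],[0,0,0],[0,0,0]]}'
python3 st.py
```

```text
time_s: 10.3
tool_pos: [0.569, -0.0834, 0.0397]
tool_rot: [0.991, 0.131, 0.001, -0.0]
ft_force: [-3.1, 1.5, 9.9]
width: -0.0001
finger_force: 5.1
t 10.55 along 0.4839 push 2.48 lat 1.63 Fz 10.11 sd [0.4 0.5 0.7]
time_s: 10.95
tool_pos: [0.5691, -0.0835, 0.0393]
tool_rot: [0.991, 0.13, 0.001, -0.001]
ft_force: [-9.7, 3.8, 36.7]
width: -0.0001
finger_force: 18.1
t 11.2 along 0.4839 push 7.16 lat 7.07 Fz 36.29 sd [0.6 0.3 0.2]
```

The corner is firm: it gives 0.4 mm for 26 N. I'll ease back to a moderate press and check level and stability.

```bash
python3 -m creep '{"slide":[[0,0,-0.001],[0,0,-0.0022],[0,0,-0.0022],[0,0,-0.0022],[0,0,-0.0022],[0,0,-0.0022]],"dr":[[0,0,0],[0,0,0],[0,0,0],[0,0,0],[0,0,0],[0,0,0]]}'
python3 st.py; python3 - <<'E'
from h import *
s=ctrl.get_image("side");P=pts(s);x0,y0,x1,y1=260,170,400,290
b=np.zeros(P.shape[:2],bool);b[y0:y1,x0:x1]=1;b&=abs(P[...,2]-.04)<.006
k,l,st,ce=cv2.connectedComponentsWithStats(b.astype(np.uint8));q=P[l==1+st[1:,4].argmax()]
print(cv2.minAreaRect((q[:,:2]*1000).astype(np.float32)));A=np.c_[q[:,:2],np.ones(len(q))];print("slope",np.linalg.lstsq(A,q[:,2],rcond=None)[0][:2])
E
```

```text
time_s: 11.8
tool_pos: [0.5691, -0.0834, 0.0396]
tool_rot: [0.991, 0.13, 0.001, -0.0]
ft_force: [-5.1, 1.1, 16.7]
width: -0.0001
finger_force: 8.4
t 12.05 along 0.4839 push 3.68 lat 3.27 Fz 16.98 sd [0.5 0.5 0.4]
((650.7648315429688, -123.87417602539062), (173.19818115234375, 147.9117431640625), 15.230085372924805)
slope [0.00387233 0.00223659]
```

The press is steady at 17 N, and the base's tilt and position are unchanged from the start. I'll hand in.

```bash
python3 -c "
from station import ctrl
print(ctrl.sign_off())"
```

```text
the job is handed in; nothing more can be done
None
```

I pushed the wedge snug under the front-left foot (about 7.5 N at the end), the gauge stands level within about 1 mm of where it started, and I handed in at about 12 s with the fingertip still pressing the corner at 17 N; no verdict came back.

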